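# Clear the feed track and index the sample rack to the scanner

## Task

Someone has left a thing (the white reagent bottle or the small carton) standing on the rack feed track, in the way of the sample rack. Lift it off and stand it upright in the reagent tray beside the other one, without knocking anything over or letting the rack touch it, and set it down rather than dropping it. Then slide the sample rack along the track, without jolting it, to the next station, where its detent clicks in front of the scanner (not on to the far end), and let go.

Things in the scene. Friction and masses are not known exactly. Their poses are not given: they have to be found in the camera images.
- track: Fixed rack feed track: aluminium channel 124 x 440 mm (x, y), origin on the bench under its centre. The rack travels along the track's +y. Deck, where things stand, 12 mm above the bench, 104 mm wide between guide fences with tops at 26 mm; end stop 36 mm high at +y. A scanner stands outside the +x fence at y = 56 to 112, x = 79 to 112 mm, top 84 mm above the bench.
- rack: White sample rack, 15 capped tubes, on its slide plate; slides only along the track, cannot lift off. Origin on the track's centre line at bench height, axes as the track's. Block x -42 to 42, y -27 to 85 mm, 110 mm high over the bench; plate 98 mm wide, top at 22 mm, back to y = -85 mm. Origin starts at track y = -115 to -75 mm; scanner station +55 mm; far stop +125 mm.
- scan_station (a point): Point on the track where the rack's origin lies when it sits in the detent of the next station, the middle of the rack block then level with the scanner (track y = +55 mm). Sliding friction about 1.2 N; the rack (0.6 kg) stays where it is left. The spring ball detent takes about 5 N to ride over either side and draws the rack in from within about 4 mm.
- rack_handle (a point): Middle of the rack's steel handle bar: 12 mm round bar, 80 mm long over its ends, lying across the track (along x), its centre 115 mm above the bench and 73 mm behind the rack's origin (-y); its legs stand at x = -34 and +34 mm; 46 mm from its centre line forward to the rack block, free behind. It can be pinched from above or pushed.
- tray: Low grey reagent tray fixed to the bench, 170 x 250 mm (x, y), origin on the bench under its centre; floor 12 mm above the bench, inside 160 x 240 mm, rim 22 mm above the bench. Either the bottle or the carton already stands in its +y half; its -y half is free.
- bottle: White plastic reagent bottle, 58 mm diameter up to 76 mm, then a shoulder to a 36 mm screw cap, 110 mm tall, about 0.2 kg, origin at the centre of its underside. Starts upright either on the track ahead of the rack (this is the obstacle) or in the tray.
- carton: Small white carton, 54 x 80 x 95 mm (x, y, z), about 0.16 kg, origin at the centre of its underside, its long side roughly along y. Starts upright either on the track ahead of the rack or in the tray, where the bottle is not.
- dropper_a: Bystander, leave alone: amber dropper bottle, 27 mm diameter, 82 mm tall, beside the near fence of the track. Origin under its centre.
- dropper_b: Bystander, leave alone: amber dropper bottle, 27 mm diameter, 82 mm tall, outside the +x fence of the track. Origin under its centre.
- dropper_c: Bystander, leave alone: clear dropper bottle, 27 mm diameter, 82 mm tall, beside the near fence of the track. Origin under its centre.
- slide_box: Bystander, leave alone: flat slide box, 87 x 77 x 32 mm, outside the +x fence of the track past the scanner. Origin under its centre.

How it is judged (in metres and radians):
On the way, in this order (a step that is already met when the one before it is completed fails the run):
1. the bottle and the carton both stand upright on the floor of the tray, let go (x of bottle in the frame of tray between -0.07 and 0.07 m and y of bottle in the frame of tray between -0.11 and 0.11 m and z of each of bottle, carton in the frame of tray below 0.016 m and angle between each of bottle, carton's own z axis and vertical below 0.1 rad and linear speed of each of bottle, carton below 0.03 m/s and x of carton in the frame of tray between -0.07 and 0.07 m and y of carton in the frame of tray between -0.11 and 0.11 m and contact force between the fingers and bottle below 0.1 N and contact force between the fingers and carton below 0.1 N), for 0.2 s.
2. then the rack rests in the detent of the scanner station (y of rack in the frame of scan_station between -0.004 and 0.004 m and linear speed of rack below 0.02 m/s), for 0.3 s.
At the end, for the whole second after the job is handed in: The bottle and the carton both stand upright (within 0.1 rad) and at rest on the floor of the tray, and the rack sits released in the detent of the scanner station, its origin within 4 mm of the station along the track (all of step 1 and y of rack in the frame of scan_station between -0.004 and 0.004 m and contact force between the fingers and rack below 0.1 N); the robot touches nothing.
It fails at once if the bottle or the carton is tipped over (angle between any of bottle, carton's own z axis and vertical above 0.6 rad).
It fails at once if the bottle or the carton is dropped or thrown (faster than 0.6 m/s out of the fingers) ((linear speed of bottle above 0.6 m/s and contact force between the fingers and bottle below 0.05 N) or (linear speed of carton above 0.6 m/s and contact force between the fingers and carton below 0.05 N)).
It fails at once if the rack touches the bottle or the carton (contact force between rack and bottle above 0.3 N or contact force between rack and carton above 0.3 N).
It fails at once if the rack is jolted (slides faster than 0.5 m/s) (linear speed of rack above 0.5 m/s).
It fails at once if a bystander is moved more than 30 mm (distance of any of dropper_a, dropper_b, dropper_c, slide_box from where it was at the start of the episode above 0.03 m).
It also fails if it takes over 56 s, if anything falls off the work surface, if the arm or the gripper's body presses on something with over 40 N, if the wrist force passes 120 N, or if a joint passes its speed limit or range.

## Robot

A 6-joint arm with a two-finger parallel gripper is mounted at the origin on the work surface. World frame = base frame: x ahead of the robot, y to its left, z up, the work surface at z = 0. Lengths are in m, angles in degrees, forces in N, time in s.
With the tool pointing down it reaches from about 0.4 to 0.825 m from the base axis. Payload 7 kg.
Tool frame: the origin (TCP) lies midway between the tips of the shut fingers; the grasp point (between the pads) lies ctrl.grasp_offset behind it (ctrl.grasp_offset is the distance from the TCP to the grasp point, in m); z points along the fingers, y is the line along which they close (so a half turn about z gives the same grasp; the last joint's range is limited). The gripper opens to 88 mm and grips with 3 to 60 N. Pads are 19 mm wide; open, the fingers measure 130 mm over their backs; the gripper's body (78 mm by 193 mm) begins 47 mm behind the grasp point.
Start: joints at [81.137, 20.546, 0.682, 0, -70.136, -16.507], TCP at [0.289, 0.61, 0.196] pointing down, gripper open.
Joint ranges: [-176.03, 176.03], [-82.01, 121.73], [-58.28, 71.71], [-173.87, 95.51], [-174.79, -0.11], [-173.66, 173.66]. Speed limits (degrees/s): [136.94, 136.94, 172.46, 180, 180, 180].

## Interface

Orientations are given as [roll, pitch, yaw] about the fixed x, y, z axes, in that order (R = Rz(yaw) Ry(pitch) Rx(roll)).
In Python, from plant import ctrl gives the robot as it stands. The module is installed in compiled form; this text tells all that it offers.
- The arm moves only by the tool send_rows, never from a script. Its argument "increments" is a list that holds one entry, the list of rows, each a list of 4 numbers: the shift along the world's x, y, z normalised to -1 to 1, where 1 is 0.2 m, then the turn about the world's z normalised to -1 to 1, where 1 is 1.5 rad. In form: [[[x, y, z, roll], ...]]. A call has 1 to 12 rows; each row is the pose to reach, as a shift and turn from the pose commanded when the call began; what a row does not reach only later rows make up. A row lasts 1/8 s, in which the tool goes at most 62.5 mm and 10.7 degrees, less where a joint would pass 70% of its speed; a pose out of reach is approached as far as the arm can. A call with a number of a shift or a turn outside -1 to 1 is refused whole. A call with a gripper value outside its range is refused whole. "jaw" is the opening, from 0 (shut) to 1 (fully open), set as the call begins (left out, the last holds). The fingers move at their own pace and stop on an object; the grip force is fixed at half the most. Time passes only in rows, so rows that repeat a pose let the fingers close. It gives the time, the measured TCP pose, the force, the opening and the grip force at its end, in the units of the state.
- ctrl.get_obs(): the state, without advancing time (a new reading comes with each control period).
- ctrl.snapshot(name): name is "scene" or "top" or "wrist"; returns the picture (480x640x3 uint8, red, green, blue); there is no depth.
- ctrl.calibration(name): a dict with "mtx" (3x3 intrinsics, pixels), "eye" and "attitude" of the camera in the world. Camera axes: x right, y up, looking along -z (the intrinsics and any distortion apply to the point x, -y, -z); pixel columns grow to the right and rows downward; lengths in m; the calibration is good to about 2 mm. A picture is of the moment at which its call begins: read the wrist's pose just before it. calibration takes no time and is no camera call; for the wrist camera it gives the pose at the moment of the call.
- ctrl.close_job(): hands the job in; it is judged then, once.
Trained networks look in the newest picture that a camera, given by its name, has taken for a name from the list of things; names that differ only in an ending like _2 or _b are one class to them, and where a whole thing is asked for, a point or a joint stands for the part that bears it (a point fixed in the world has none). Each returns a list of dicts, best first, with "conf" (0 to 1); they miss things now and then, are a little off and sometimes report something else, mostly with a low value. They report only what shows in the picture. A call takes as long as a camera call.
- ctrl.trace(thing, camera): "mask" (480x640 bool, what is visible of it) and "bbox" ([left, top, right, bottom] in pixels, round what is visible of it).
- ctrl.spot_point(thing, camera): "pixel" ([row, column] in pixels: a listed point, or the origin of a listed thing).
The state is a dict: "clock": time; "joint_pos": joint angles; "qvel": joint speeds; "tau": joint torques, N m; "tool_pos": TCP position; "orientation": TCP orientation; "force": force on the tool from outside, world axes, zero at the start; "moment": the same for the moment, N m; "opening": finger opening in m; "gripper_force": force on a finger pad.
Only numpy, scipy, OpenCV 4.12 (cv2) and the standard library are available. Lean on these libraries where they do the work, as an engineer would, in place of code of your own. Each camera call takes 0.05 s, during which the arm holds its last target. There are 200 camera calls.

## Working session

There is one attempt and no reset: what is moved stays moved. The work goes in short steps, Python scripts to look and compute and a tool call to move; the robot and the scene stay as the last step left them, time stands still between calls to the robot, and variables do not carry over. Pictures are saved under pics/ and viewed, at most 10 in all, crops included, and the job is handed in when it is done.

Besides the shell and the picture viewer there is one more tool, called after "Emit:" in YAML: its name, and indented under it one key for each argument. send_rows: Moves the arm, as the interface text tells. Its arguments: {"type":"object","properties":{"increments":{"type":"array"},"jaw":{"type":"number"}},"required":["increments"]}

```bash
mkdir -p pics
cat > h.py <<'E'
import numpy as np, cv2
from plant import ctrl
from scipy.spatial.transform import Rotation as R
def cam(n):
    c=ctrl.calibration(n); return c
def att(c):
    a=np.array(c["attitude"],float)
    if a.shape==(3,3): return a
    return R.from_euler('xyz',a,degrees=True).as_matrix() if a.size==3 else R.from_quat(a).as_matrix()
def ray(c,px):  # px=(row,col)
    K=np.array(c["mtx"]); d=np.linalg.inv(K)@[px[1],px[0],1.]
    return att(c)@[d[0],-d[1],-d[2]]
def onz(c,px,z):
    e=np.array(c["eye"]); d=ray(c,px); return e+d*(z-e[2])/d[2]
def proj(c,P):
    q=att(c).T@(np.array(P)-np.array(c["eye"])); p=np.array(c["mtx"])@[q[0],-q[1],-q[2]]
    return p[1]/p[2],p[0]/p[2]
E
python3 - <<'E'
from h import *
print({k:(v if k!='tau' else 0) for k,v in ctrl.get_obs().items()},ctrl.grasp_offset)
for n in("top","scene"):
    im=ctrl.snapshot(n); cv2.imwrite(f"pics/{n}0.png",im[:,:,::-1]); c=cam(n); print(n,c)
    for t in("track","rack","rack_handle","scan_station","tray","bottle","carton","dropper_a","slide_box"):
        r=ctrl.spot_point(t,n); print(t,[(np.round(x["pixel"],1).tolist(),round(x["conf"],2)) for x in r[:3]], [np.round(onz(c,x["pixel"],0.115 if t=="rack_handle" else 0.012 if t in("bottle","carton") else 0),3).tolist() for x in r[:3]])
E
```

```text
{'clock': 0.0, 'joint_pos': array([ 8.11367178e+01,  2.05924487e+01,  6.32575633e-01, -2.06334566e-02,
       -7.01339821e+01, -1.65089397e+01]), 'qvel': array([ 0.00106523,  0.06894347, -0.00481388, -0.08399005,  0.03773753,
        0.01365243]), 'tau': 0, 'tool_pos': array([0.28900774, 0.60940149, 0.19550056]), 'orientation': array([ 1.79904502e+02, -8.07612484e-03, -2.53792428e+01]), 'force': array([-0.33469635, -0.57119556, -0.14556947]), 'moment': array([-0.00439941,  0.04956264, -0.01087229]), 'gripper_force': 0.0, 'opening': 0.08746320816375928} 0.0188
top {'mtx': array([[560.43069219,   0.        , 317.75619107],
       [  0.        , 560.43069219, 241.9599289 ],
       [  0.        ,   0.        ,   1.        ]]), 'eye': array([0.47858105, 0.09472124, 1.19809469]), 'attitude': array([  4.55905588,  -0.60900571, -90.53091428])}
track [([260.2, 367.0], 0.91)] [[0.534, -0.024, 0.0]]
rack [([257.8, 419.4], 0.71)] [[0.538, -0.137, 0.0]]
rack_handle [([249.5, 471.5], 0.55)] [[0.548, -0.216, 0.115]]
scan_station [([260.0, 342.9], 0.76)] [[0.535, 0.028, 0.0]]
tray [([252.3, 180.6], 
[... 903 characters left out ...]
 [[0.545, -0.132, 0.0]]
rack_handle [([145.2, 229.9], 0.65)] [[0.543, -0.215, 0.115]]
scan_station [([250.4, 305.2], 0.68), ([197.6, 300.4], 0.61)] [[0.522, 0.018, 0.0], [0.449, -0.107, 0.0]]
tray [([397.3, 413.4], 0.73)] [[0.552, 0.377, 0.0]]
bottle [([265.8, 318.9], 0.8)] [[0.527, 0.073, 0.012]]
carton [([422.0, 436.4], 0.58), ([205.8, 253.9], 0.58)] [[0.555, 0.434, 0.012], [0.546, -0.133, 0.012]]
dropper_a [([194.2, 300.7], 0.74), ([237.3, 210.6], 0.7), ([215.2, 328.5], 0.57)] [[0.442, -0.115, -0.0], [0.657, -0.119, 0.0], [0.43, -0.032, 0.0]]
slide_box [([325.6, 286.2], 0.76), ([206.8, 254.5], 0.41), ([399.4, 414.2], 0.18)] [[0.647, 0.142, -0.0], [0.542, -0.14, -0.0], [0.554, 0.381, 0.0]]
```

View pics/top0.png

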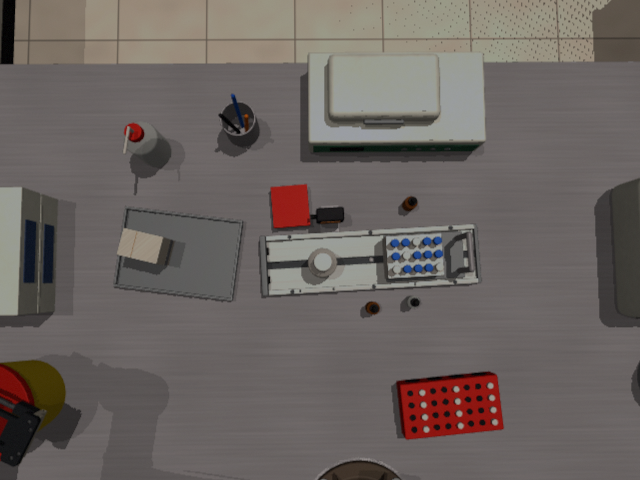

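View pics/scene0.png

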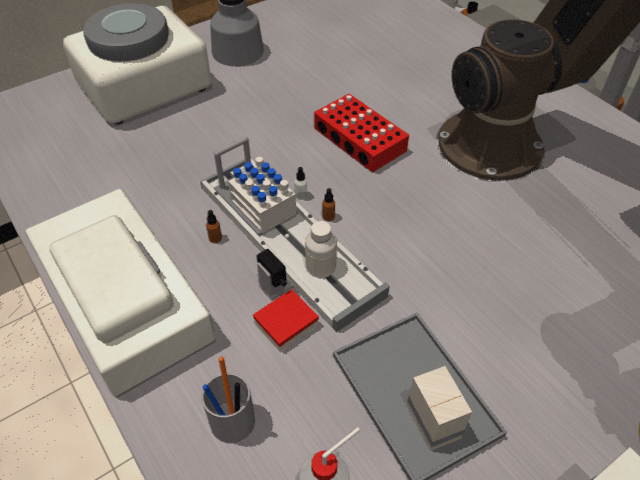

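Run:
```python
from h import *
c=cam("top")
for t,z in(("track",0.02),("tray",.022),("rack",.11),("bottle",.11),("carton",.107)):
    r=ctrl.trace(t,"top")
    for x in r[:2]:
        m=x["mask"].astype(np.uint8); p=cv2.findNonZero(m)
        rect=cv2.boxPoints(cv2.minAreaRect(p))
        W=np.array([onz(c,(v,u),z)[:2] for u,v in rect])
        e=W[1:3]-W[0:2]; print(t,round(x["conf"],2),x["bbox"],"ctr",W.mean(0).round(3),"len",np.linalg.norm(e,axis=1).round(3),"ang",np.degrees(np.arctan2(e[:,1],e[:,0])).round(1))
```

```text
track 0.55 [261.3, 206.3, 483.9, 294.9] ctr [ 0.564 -0.027] len [0.466 0.181] ang [ -87.1 -178.5]
tray 0.68 [115.9, 206.6, 244.7, 299.2] ctr [0.553 0.375] len [0.171 0.254] ang [ -6.3 -97.9]
rack 0.95 [380.8, 229.2, 478.9, 282.2] ctr [ 0.537 -0.132] len [0.178 0.094] ang [ -87.1 -178.4]
bottle 0.71 [305.0, 248.5, 337.9, 275.7] ctr [0.526 0.074] len [0.055 0.054] ang [-90.5 179.3]
carton 0.7 [118.7, 228.2, 171.8, 263.4] ctr [0.56  0.419] len [0.054 0.104] ang [ -10.8 -102.4]
```

Top view: the bottle is on the track at about (row 265, col 320), ahead of the rack at (257, 419). The carton is in the tray's +y half at (247, 145). The scene view agrees, with the bottle at (250, 320) and the carton at (405, 440). I'm moving to hover above the bottle, with the jaws closing across the track.

Emit:
send_rows:
  increments:
    - [[0.1,-0.22,0.05,-0.06],[0.2,-0.45,0.05,-0.12],[0.3,-0.68,0.05,-0.18],[0.4,-0.9,0.05,-0.24]]
  jaw: 0.9

```text
clock: 1.75
tool_pos: [0.3697, 0.4284, 0.2067]
orientation: [-180.0, 0.0, -46.1]
force: [1.7, -0.2, 0.2]
opening: 0.079
gripper_force: 0.0
```

Emit:
send_rows:
  increments:
    - [[0.1,-0.22,0,-0.06],[0.2,-0.45,0,-0.12],[0.3,-0.68,0,-0.18],[0.4,-0.9,0,-0.24]]

```text
clock: 2.25
tool_pos: [0.4497, 0.2484, 0.2068]
orientation: [-180.0, 0.0, -66.8]
force: [1.0, 0.8, -0.2]
opening: 0.0788
gripper_force: 0.0
```

Emit:
send_rows:
  increments:
    - [[0.1,-0.22,0,-0.06],[0.2,-0.45,0,-0.12],[0.28,-0.6,0,-0.18],[0.37,-0.7,0,-0.235],[0.37,-0.7,0,-0.235]]

```text
clock: 2.88
tool_pos: [0.5239, 0.1086, 0.2063]
orientation: [180.0, -0.0, -87.0]
force: [-0.5, -0.2, -0.3]
opening: 0.0788
gripper_force: 0.0
```

Run:
```python
from h import *
c=cam("wrist"); im=ctrl.snapshot("wrist"); cv2.imwrite("pics/w1.png",im[:,:,::-1]); print(c["eye"],c["attitude"])
for t,z in(("bottle",.012),("track",0),("scan_station",0)):
    for x in ctrl.spot_point(t,"wrist")[:2]: print(t,x,onz(c,x["pixel"],z).round(4))
for x in ctrl.trace("bottle","wrist")[:1]: print(x["bbox"],x["conf"])
```

```text
[0.52831173 0.02531512 0.39538556] [-1.77008213e+01  2.01765452e-02 -1.77033593e+02]
bottle {'pixel': [170.5, 324.7], 'conf': 0.78} [0.5249 0.0758 0.012 ]
track {'pixel': [51.1, 326.1], 'conf': 0.68} [ 0.5292 -0.0311  0.    ]
scan_station {'pixel': [114.1, 318.8], 'conf': 0.84} [0.5333 0.0241 0.    ]
[290.6, 136.1, 363.2, 217.6] 0.7
```

View pics/w1.png

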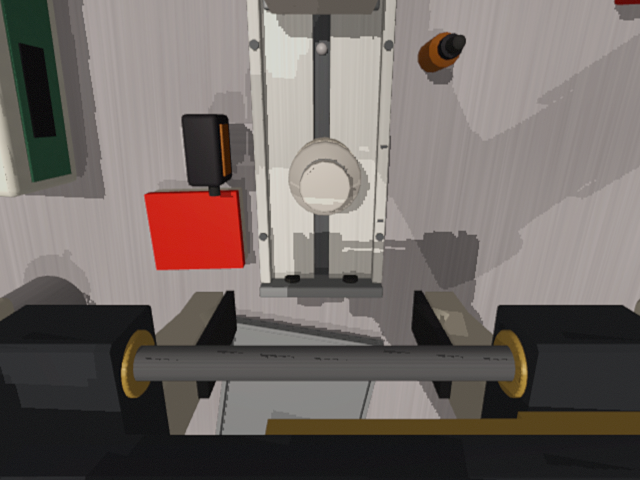

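The wrist view shows the bottle at about (175, 326), i.e. world (0.524, 0.076). The scanner is at (150, 205), clear of the finger path. I'll line up over it, then descend.

Emit:
send_rows:
  increments:
    - [[0,-0.1,0,0],[0,-0.165,-0.1,0],[0,-0.165,-0.28,0],[0,-0.165,-0.46,0],[0,-0.165,-0.6,0],[0,-0.165,-0.69,0],[0,-0.165,-0.72,0],[0,-0.165,-0.72,0]]

```text
clock: 4.12
tool_pos: [0.5232, 0.0767, 0.0627]
orientation: [180.0, -0.0, -86.8]
force: [0.7, -0.2, 0.3]
opening: 0.0793
gripper_force: 0.0
```

Emit:
send_rows:
  increments:
    - [[0,0,0,0],[0,0,0,0],[0,0,0,0],[0,0,0,0],[0,0,0,0],[0,0,0,0]]
  jaw: 0.0

```text
clock: 4.88
tool_pos: [0.5247, 0.0773, 0.0635]
orientation: [-179.8, 0.0, -86.8]
force: [1.9, -0.6, 4.5]
opening: 0.045
gripper_force: 24.5
```

Run:
```python
from h import *
o=ctrl.get_obs(); print(o["opening"],o["gripper_force"],o["force"],o["tool_pos"])
im=ctrl.snapshot("scene"); im2=ctrl.snapshot("wrist")
a=cv2.resize(im[170:320,230:430],(800,600),interpolation=cv2.INTER_CUBIC); cv2.imwrite("pics/s2.png",a[:,:,::-1])
for n in("scene","wrist"):
    c=cam(n)
    for x in ctrl.spot_point("bottle",n)[:2]: print(n,x,onz(c,x["pixel"],.012).round(4))
o=ctrl.get_obs(); print(o["opening"],o["gripper_force"],o["force"],o["tool_pos"])
```

```text
0.044971371894233614 24.509087910410017 [ 1.85707458 -0.55217204  4.49368941] [0.52466521 0.0772984  0.06348306]
scene {'pixel': [265.1, 319.2], 'conf': 0.89} [0.5257 0.0716 0.012 ]
wrist {'pixel': [246.2, 322.9], 'conf': 0.77} [0.5257 0.0742 0.012 ]
0.04478048840089937 24.509064580779523 [ 1.60934758 -0.73179216  4.71438889] [0.52464504 0.07726757 0.06347593]
```

View pics/s2.png

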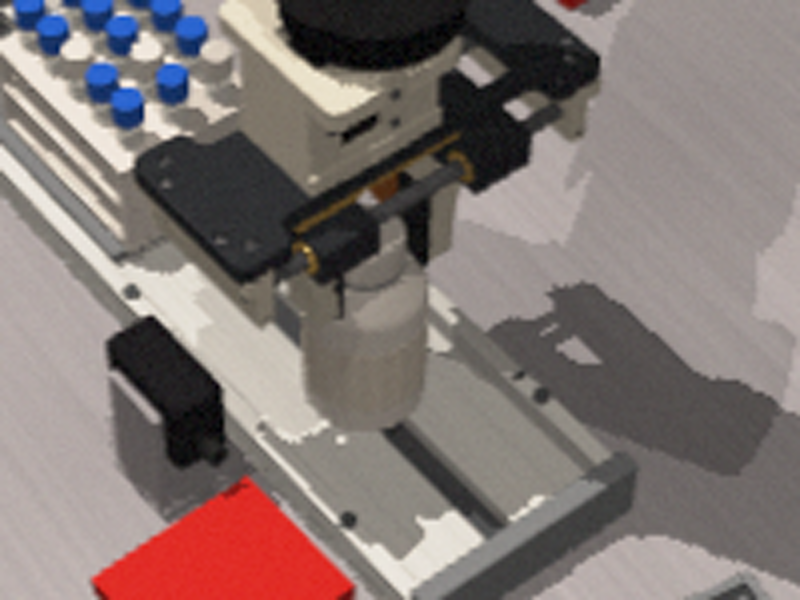

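The crop shows the jaws closed to 45 mm up around the bottle's shoulder, at crop (345, 300) and (420, 220). The body is 58 mm across, so this isn't the grip I wanted. I'll check the geometry by projection before lifting.

Run:
```python
from h import *
ims={}
for n in("scene","wrist"):
    im=ctrl.snapshot(n)[:,:,::-1].copy(); c=cam(n)
    def circ(x,y,z,r,col):
        pts=np.array([proj(c,(x+r*np.cos(a),y+r*np.sin(a),z))[::-1] for a in np.linspace(0,6.28,60)])
        for p in pts: cv2.circle(im,tuple(np.round(p).astype(int)),0,col,-1)
    for z,r in((.012,.029),(.088,.029),(.122,.018)): circ(.525,.075,z,r,(0,0,255))
    for s in(-1,1):
        for z in(.0635,.0823):
            p=proj(c,(.5247+s*.0225,.0773+s*.001,z))[::-1]; cv2.circle(im,tuple(np.round(p).astype(int)),1,(0,255,0),-1)
    ims[n]=im
a=cv2.resize(ims["scene"][200:300,270:370],(400,400),interpolation=cv2.INTER_NEAREST)
b=cv2.resize(ims["wrist"][130:430,170:470],(400,400),interpolation=cv2.INTER_NEAREST)
cv2.imwrite("pics/ov.png",np.hstack([a,b]))
```

```text
(no output)
```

View pics/ov.png

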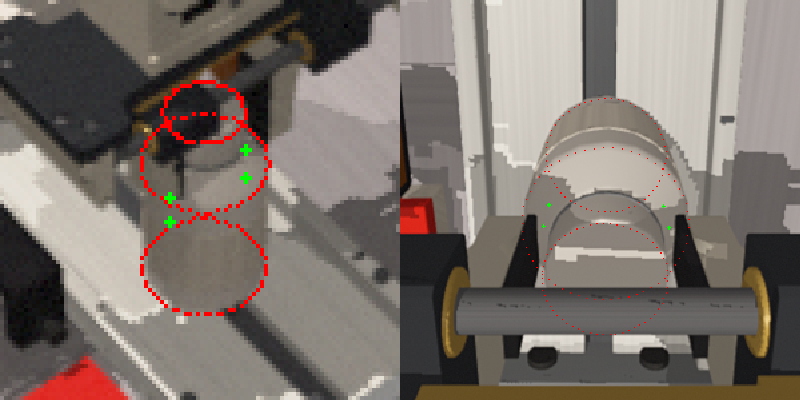

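Run:
```python
from h import *
c=cam("wrist"); f=c["mtx"][0][0]; o=ctrl.get_obs()
c2=dict(c); c2["eye"]=np.array([0.52831173,0.02531512,0.39538556]); c2["attitude"]=[-17.70,0.02,-177.03]
print(f,"depth tips w1",f*.079/178)
for z in(.206,.216,.226,.236,.246): print(z,[np.round(proj(c2,(.5239+s*.0395,.1086+s*.002,z)),0).tolist() for s in(-1,1)])
```

```text
392.6176431218633 depth tips w1 0.17425165059902922
0.206 [[283.0, 399.0], [283.0, 249.0]]
0.216 [[291.0, 403.0], [291.0, 245.0]]
0.226 [[300.0, 407.0], [300.0, 241.0]]
0.236 [[310.0, 412.0], [310.0, 236.0]]
0.246 [[321.0, 417.0], [321.0, 231.0]]
```

In the wrist image the fingertips are about 28 mm behind the reported TCP. So the tips are at z ≈ 0.09, wedged on the shoulder cone, which fits the 45 mm opening and the upward force. I'll open, rise about 11 mm and grip the straight 36 mm cap. The opening should then read about 36 mm.

Emit:
send_rows:
  increments:
    - [[0,0,0,0],[0,0,0,0],[0,0,0.03,0],[0,0,0.055,0],[0,0,0.055,0]]
  jaw: 0.75

```text
clock: 5.8
tool_pos: [0.5235, 0.077, 0.074]
orientation: [-180.0, 0.0, -86.8]
force: [0.0, 0.9, -0.5]
opening: 0.0657
gripper_force: 0.0
```

Emit:
send_rows:
  increments:
    - [[0,0,0,0],[0,0,0,0],[0,0,0,0],[0,0,0,0],[0,0,0,0],[0,0,0,0]]
  jaw: 0.0

```text
clock: 6.55
tool_pos: [0.5232, 0.0769, 0.0734]
orientation: [180.0, -0.0, -86.8]
force: [0.3, 0.0, -0.6]
opening: 0.0351
gripper_force: 30.0
```

Opening is 35 mm at the full 30 N grip, so it's on the cap. Lifting.

Emit:
send_rows:
  increments:
    - [[0,0,0.02,0],[0,0,0.08,0],[0,0,0.18,0],[0,0,0.28,0],[0,0,0.35,0],[0,0,0.35,0]]

```text
clock: 7.3
tool_pos: [0.5239, 0.0772, 0.1448]
orientation: [-179.9, 0.1, -86.8]
force: [0.1, -0.5, -2.2]
opening: 0.0352
gripper_force: 30.0
```

The tool carries about 2 N more, so the bottle is held. Carrying it to the tray now.

Emit:
send_rows:
  increments:
    - [[0.01,0.06,0,0],[0.03,0.2,0,0],[0.05,0.38,0,0],[0.06,0.56,0,0],[0.08,0.74,0,0],[0.1,0.9,0,0],[0.1,0.97,0,0],[0.1,1.0,0,0]]

```text
clock: 8.3
tool_pos: [0.5429, 0.2775, 0.1428]
orientation: [179.9, -0.0, -86.8]
force: [-0.4, -0.3, -1.2]
opening: 0.0349
gripper_force: 30.0
```

Emit:
send_rows:
  increments:
    - [[0,0.1,0,0],[0.01,0.18,0,0],[0.015,0.2,0,0],[0.015,0.2,0,0],[0.015,0.2,0,0]]

```text
clock: 8.93
tool_pos: [0.5462, 0.3164, 0.1434]
orientation: [180.0, -0.0, -86.8]
force: [-0.4, -0.2, -1.6]
opening: 0.0351
gripper_force: 30.0
```

Run:
```python
from h import *
ims=[]
for n in("scene","wrist"):
    im=ctrl.snapshot(n)[:,:,::-1].copy(); ims.append(cv2.resize(im,(400,300)))
    c=cam(n)
    for t,z in(("bottle",.08),("carton",.012),("tray",0)):
        for x in ctrl.spot_point(t,n)[:1]: print(n,t,round(x["conf"],2),np.round(x["pixel"]),onz(c,x["pixel"],z).round(4))
cv2.imwrite("pics/tr.png",np.hstack(ims)); o=ctrl.get_obs(); print(o["tool_pos"],o["opening"])
```

```text
scene bottle 0.83 [342. 396.] [0.5455 0.3134 0.08  ]
scene carton 0.79 [420. 431.] [0.5592 0.4261 0.012 ]
scene tray 0.58 [398. 413.] [0.5548 0.3783 0.    ]
wrist bottle 0.97 [241. 324.] [0.5463 0.3139 0.08  ]
[0.54625915 0.31674631 0.1435238 ] 0.03513521770061076
```

View pics/tr.png

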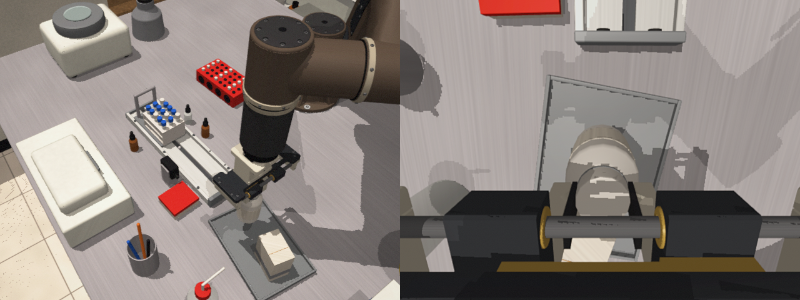

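The bottle hangs upright over the free -y half, at about (250, 210) in the left panel and clear of the carton at (272, 252). Lowering slowly.

Emit:
send_rows:
  increments:
    - [[0,0,-0.06,0],[0,0,-0.16,0],[0,0,-0.25,0],[0,0,-0.3,0],[0,0,-0.325,0],[0,0,-0.335,0],[0,0,-0.342,0],[0,0,-0.348,0],[0,0,-0.348,0]]

```text
clock: 10.45
tool_pos: [0.5463, 0.3169, 0.0741]
orientation: [-180.0, 0.0, -86.8]
force: [-0.1, -0.2, -1.5]
opening: 0.0356
gripper_force: 30.0
```

Emit:
send_rows:
  increments:
    - [[0,0,-0.003,0],[0,0,-0.006,0],[0,0,-0.009,0],[0,0,-0.009,0]]

```text
clock: 10.95
tool_pos: [0.5468, 0.3172, 0.0733]
orientation: [-179.9, 0.0, -86.8]
force: [-1.6, 0.5, 6.6]
opening: 0.0352
gripper_force: 30.0
```

It's in contact with the tray floor (+6.6 N). Releasing and rising.

Emit:
send_rows:
  increments:
    - [[0,0,0.003,0],[0,0,0.003,0],[0,0,0.003,0],[0,0,0.1,0],[0,0,0.3,0],[0,0,0.55,0],[0,0,0.75,0],[0,0,0.75,0]]
  jaw: 0.75

```text
clock: 11.95
tool_pos: [0.5479, 0.318, 0.2261]
orientation: [-179.7, 0.2, -86.8]
force: [0.1, 0.4, -1.3]
opening: 0.0658
gripper_force: 0.0
```

Run:
```python
from h import *
ims=[]
for n in("top","scene"):
    im=ctrl.snapshot(n)[:,:,::-1].copy(); 
    c=cam(n)
    for t,z in(("bottle",.012),("carton",.012),("tray",0),("track",0),("rack",0),("rack_handle",.115),("scan_station",0)):
        for x in ctrl.spot_point(t,n)[:1]: print(n,t,round(x["conf"],2),np.round(x["pixel"]),onz(c,x["pixel"],z).round(4))
    if n=="top":
        # overlay of assumed track model
        th=np.radians(3.3); M=np.array([[np.cos(th),-np.sin(th)],[np.sin(th),np.cos(th)]])
        for (x,y,z) in [(sx*.062,sy*.22,.026) for sx in(-1,1) for sy in(-1,1)]:
            p=proj(c,(*(np.array([.5335,-.026])+M@[x,y]),z))[::-1]; cv2.circle(im,tuple(np.round(p).astype(int)),1,(0,0,255),-1)
        ims.append(cv2.resize(im[190:320,240:500],(780,390),interpolation=cv2.INTER_NEAREST)); cv2.imwrite("pics/t3.png",ims[0])
```

```text
top bottle 0.95 [253. 203.] [0.5517 0.324  0.012 ]
top tray 0.56 [253. 180.] [0.5522 0.3757 0.    ]
top track 0.55 [260. 373.] [ 0.5342 -0.0377  0.    ]
top rack 0.95 [256. 421.] [ 0.5415 -0.1394  0.    ]
top rack_handle 0.71 [250. 471.] [ 0.5469 -0.2149  0.115 ]
top scan_station 0.78 [262. 344.] [0.5297 0.0262 0.    ]
scene bottle 0.57 [365. 390.] [0.5504 0.3141 0.012 ]
scene carton 0.58 [422. 432.] [0.5609 0.429  0.012 ]
scene tray 0.94 [397. 416.] [0.5488 0.3791 0.    ]
scene track 0.85 [239. 290.] [ 0.5295 -0.0247  0.    ]
scene rack 0.55 [206. 256.] [ 0.5384 -0.141   0.    ]
scene rack_handle 0.68 [146. 233.] [ 0.54   -0.2086  0.115 ]
scene scan_station 0.75 [249. 305.] [0.5199 0.016  0.    ]
```

View pics/t3.png

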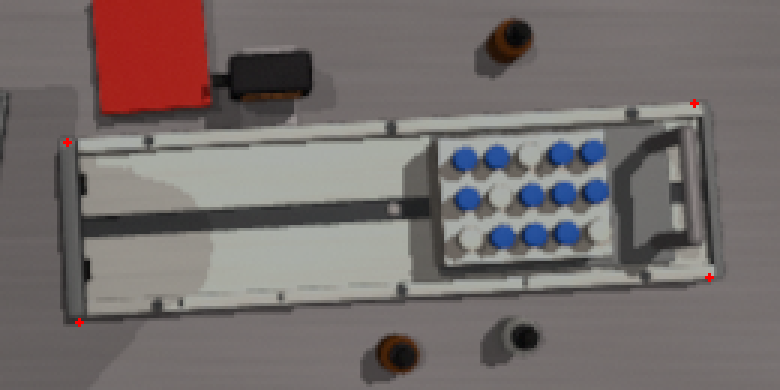

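Bottle stands in the tray at about (0.55, 0.318). The crop shows the track free ahead of the rack, with the handle bar at crop (689, 185) and the scanner at (271, 75). Checking the scanner-based station estimate and joint 6.

Run:
```python
from h import *
c=cam("top")
print("scanner",onz(c,(190+75/3,240+271/3),.084).round(4),"handle",onz(c,(190+185/3,240+689/3),.12).round(4))
for n,p in(("TL",(61,137)),("BL",(66,322)),("TR",(709,102)),("BR",(721,278))): print(n,[onz(c,(190+p[1]/3,240+p[0]/3),z).round(4)[:2].tolist() for z in((.036,) if n[1]=="L" else (.026,0))])
o=ctrl.get_obs(); print(o["joint_pos"].round(1),o["clock"],o["tool_pos"])
```

```text
scanner [0.6213 0.0564 0.084 ] handle [ 0.5432 -0.211   0.12  ]
TL [[0.5853, 0.2008]]
BL [[0.4576, 0.1975]]
TR [[0.6071, -0.2535], [0.61, -0.2613]]
BR [[0.4836, -0.258], [0.4837, -0.2658]]
[ 47.8  15.6  -3.   -0.  -71.4 -44.6] 12.75 [0.54621951 0.31690417 0.22205903]
```

Emit:
send_rows:
  increments:
    - [[0,-0.2,0,-0.1],[0,-0.45,0,-0.2],[0,-0.7,0,-0.3],[0,-0.9,0,-0.4]]
  jaw: 0.45

```text
clock: 13.25
tool_pos: [0.546, 0.1352, 0.2223]
orientation: [-180.0, 0.0, -121.5]
force: [0.8, 0.5, 0.3]
opening: 0.0401
gripper_force: 0.0
```

Emit:
send_rows:
  increments:
    - [[0,-0.2,0,-0.1],[0,-0.45,0,-0.2],[0,-0.7,0,-0.3],[0,-0.9,0,-0.4]]

```text
clock: 13.75
tool_pos: [0.546, -0.0449, 0.2224]
orientation: [-180.0, 0.0, -155.9]
force: [-0.6, 0.5, 0.5]
opening: 0.0396
gripper_force: 0.0
```

Emit:
send_rows:
  increments:
    - [[0,-0.25,0,-0.1],[0,-0.5,0,-0.2],[0,-0.75,0,-0.246],[-0.01,-0.85,-0.15,-0.246],[-0.01,-0.85,-0.3,-0.246],[-0.01,-0.85,-0.3,-0.246]]

```text
clock: 14.5
tool_pos: [0.5425, -0.2133, 0.16]
orientation: [179.9, -0.3, -176.8]
force: [0.6, 0.1, 0.9]
opening: 0.0397
gripper_force: 0.0
```

Run:
```python
from h import *
o=ctrl.get_obs(); print(o["tool_pos"],o["orientation"],o["clock"])
im=ctrl.snapshot("wrist"); cv2.imwrite("pics/w4.png",im[:,:,::-1]); c=cam("wrist")
for x in ctrl.spot_point("rack_handle","wrist")[:2]: print(x,onz(c,x["pixel"],.115))
ctrl.snapshot("scene"); c=cam("scene")
for x in ctrl.spot_point("rack_handle","scene")[:2]: print(x,onz(c,x["pixel"],.115))
```

```text
[ 0.54251193 -0.21327393  0.16000973] [ 179.94872832   -0.25127307 -176.77667025] 14.5
{'pixel': [255.5, 323.1], 'conf': 0.98} [ 0.54609472 -0.21425932  0.115     ]
{'pixel': [144.5, 230.0], 'conf': 0.59} [ 0.54142019 -0.21701989  0.115     ]
```

View pics/w4.png

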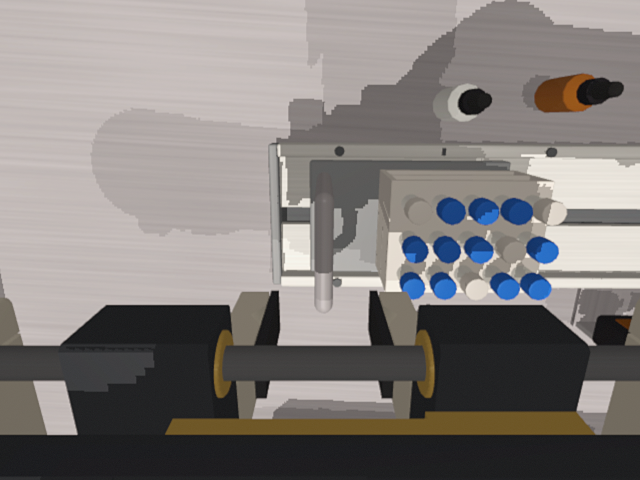

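The wrist view shows the handle bar at column 323, centred between the fingertips at columns 279 and 370. Descending, then pinching.

Emit:
send_rows:
  increments:
    - [[0,0,-0.1,0],[0,0,-0.2,0],[0,0,-0.3,0],[0,0,-0.36,0],[0,0,-0.39,0],[0,0,-0.4,0],[0,0,-0.4,0]]

```text
clock: 15.58
tool_pos: [0.5446, -0.2132, 0.0826]
orientation: [-180.0, 0.0, -176.7]
force: [-0.2, 1.0, 0.8]
opening: 0.0398
gripper_force: 0.0
```

Emit:
send_rows:
  increments:
    - [[0,0,0,0],[0,0,0,0],[0,0,0,0],[0,0,0,0],[0,0,0,0]]
  jaw: 0.0

```text
clock: 16.2
tool_pos: [0.5443, -0.2132, 0.0822]
orientation: [-180.0, 0.0, -176.7]
force: [-0.4, -0.1, 2.5]
opening: 0.0109
gripper_force: 30.0
```

Pinched: opening is about 11 mm on the 12 mm bar. Sliding most of the way, smoothly.

Emit:
send_rows:
  increments:
    - [[-0.002,0.03,0,0],[-0.005,0.09,0,0],[-0.01,0.18,0,0],[-0.016,0.28,0,0],[-0.022,0.38,0,0],[-0.028,0.48,0,0],[-0.033,0.57,0,0],[-0.037,0.64,0,0],[-0.04,0.68,0,0],[-0.041,0.7,0,0],[-0.041,0.7,0,0]]

```text
clock: 17.58
tool_pos: [0.5372, -0.0714, 0.0822]
orientation: [180.0, 0.1, -176.7]
force: [5.8, 1.3, -3.1]
opening: 0.011
gripper_force: 30.0
```

Run:
```python
from h import *
o=ctrl.get_obs(); print(o["tool_pos"],o["force"],o["opening"])
for n in("top","scene"):
    ctrl.snapshot(n); c=cam(n)
    for t,z in(("rack",0),("rack_handle",.115),("scan_station",0)):
        for x in ctrl.spot_point(t,n)[:1]: print(n,t,round(x["conf"],2),onz(c,x["pixel"],z).round(4))
```

```text
[ 0.53715281 -0.07141137  0.08219366] [ 5.78001142  1.34523522 -3.06616481] 0.010952135378176504
top scan_station 0.53 [0.5543 0.376  0.    ]
scene rack 0.66 [0.5348 0.0054 0.    ]
```

Emit:
send_rows:
  increments:
    - [[0.0,0.02,0,0],[0.0,0.04,0,0],[0.0,0.06,0,0],[0.0,0.07,0,0],[0.0,0.07,0,0]]

```text
clock: 18.6
tool_pos: [0.5365, -0.0587, 0.0822]
orientation: [-180.0, 0.1, -176.7]
force: [4.8, -2.3, -1.9]
opening: 0.0113
gripper_force: 30.0
```

Emit:
send_rows:
  increments:
    - [[0.0,0.01,0,0],[0.0,0.01,0,0]]

```text
clock: 18.85
tool_pos: [0.5364, -0.0568, 0.0822]
orientation: [-180.0, 0.0, -176.7]
force: [4.4, -1.4, -1.6]
opening: 0.0114
gripper_force: 30.0
```

Emit:
send_rows:
  increments:
    - [[0.0,0.01,0,0],[0.0,0.01,0,0]]

```text
clock: 19.1
tool_pos: [0.5363, -0.0542, 0.0822]
orientation: [180.0, 0.0, -176.7]
force: [3.1, 3.7, 0.1]
opening: 0.0108
gripper_force: 30.0
```

Force along y flipped to +3.7 N, so the detent is pulling the rack forward. Stepping on to its centre.

Emit:
send_rows:
  increments:
    - [[0.0,0.01,0,0],[0.0,0.01,0,0],[0.0,0.01,0,0]]

```text
clock: 19.48
tool_pos: [0.5362, -0.0524, 0.0822]
orientation: [180.0, 0.0, -176.7]
force: [2.7, 4.4, 0.2]
opening: 0.0111
gripper_force: 30.0
```

Run:
```python
from h import *
for n in("scene","top"):
    im=ctrl.snapshot(n); c=cam(n)
    for t,z in(("rack",0),("rack_handle",.115),("scan_station",0)):
        for x in ctrl.spot_point(t,n)[:1]: print(n,t,round(x["conf"],2),onz(c,x["pixel"],z).round(4))
```

```text
scene rack 0.95 [0.5367 0.0244 0.    ]
scene rack_handle 0.56 [ 0.5297 -0.047   0.115 ]
```

Emit:
send_rows:
  increments:
    - [[0.0,0.01,0,0],[0.0,0.01,0,0],[0.0,0.01,0,0]]

```text
clock: 20.25
tool_pos: [0.5361, -0.051, 0.0822]
orientation: [180.0, 0.0, -176.7]
force: [2.8, 3.1, 2.1]
opening: 0.0111
gripper_force: 30.0
```

Emit:
send_rows:
  increments:
    - [[0.0,0.006,0,0],[0.0,0.006,0,0],[0.0,0.006,0,0]]

```text
clock: 20.62
tool_pos: [0.5361, -0.0502, 0.0822]
orientation: [-180.0, 0.0, -176.7]
force: [3.8, -0.7, 1.5]
opening: 0.0111
gripper_force: 30.0
```

The pull has dropped to about friction level, so the rack is at the detent centre. Releasing and rising clear.

Emit:
send_rows:
  increments:
    - [[0,0,0,0],[0,0,0,0],[0,0,0,0],[0,0,0,0],[0,0,0,0],[0,0,0.1,0],[0,0,0.3,0],[0,0,0.55,0],[0,0,0.7,0],[0,0,0.7,0]]
  jaw: 0.4

```text
clock: 21.88
tool_pos: [0.5375, -0.0497, 0.2249]
orientation: [180.0, 0.3, -176.7]
force: [0.4, -0.3, -0.5]
opening: 0.0352
gripper_force: 0.0
```

Run:
```python
from h import *
o=ctrl.get_obs(); print(o["tool_pos"],o["force"],o["clock"])
ims=[]
for n in("wrist","scene"):
    im=ctrl.snapshot(n); c=cam(n); ims.append(cv2.resize(im,(400,300)))
    for t,z in(("rack",0),("rack_handle",.115),("bottle",.012),("carton",.012)):
        for x in ctrl.spot_point(t,n)[:1]: print(n,t,round(x["conf"],2),onz(c,x["pixel"],z).round(4))
cv2.imwrite("pics/end.png",np.hstack(ims)[:,:,::-1])
```

```text
[ 0.53745006 -0.04973956  0.22487972] [ 0.43673148 -0.27262527 -0.50193566] 21.875
wrist rack 0.83 [0.5306 0.0216 0.    ]
wrist bottle 0.36 [ 0.4325 -0.0283  0.012 ]
scene rack 0.67 [0.535  0.0306 0.    ]
scene rack_handle 0.81 [ 0.5337 -0.0467  0.115 ]
scene bottle 0.83 [0.5486 0.3143 0.012 ]
scene carton 0.62 [0.5572 0.4282 0.012 ]
```

View pics/end.png

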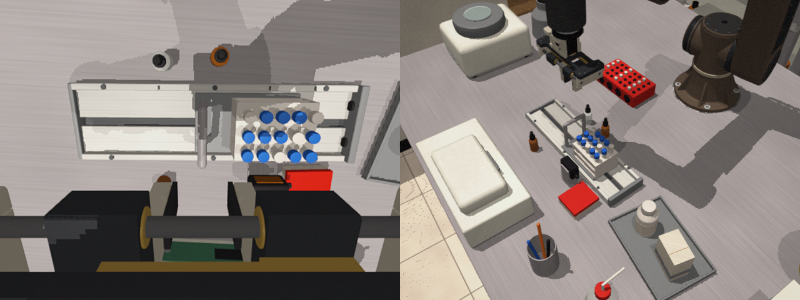

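The final views show the bottle (645, 215) and carton (675, 252) upright in the tray. The rack is released beside the scanner and the droppers and slide box are still in place. Handing in.

```bash
python3 -c "
from plant import ctrl; print(ctrl.close_job())"
```

```text
the job is handed in; nothing more can be done
None
```

I stood the bottle upright in the tray beside the carton, slid the rack into the scanner station's detent and let go, then handed the job in at about 22 s; no verdict was returned.

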